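# Press the carrier down and slide it under the leaf spring

### The arm

A 7-joint arm with a two-finger parallel gripper is mounted at the origin on a cart in front of the work surface, level with it; the furniture and walls round the work are solid. World frame = base frame: x ahead of the robot, y to its left, z up, the work surface at z = 0. Lengths are in m, angles in rad, forces in N, time in s.
With the tool pointing down it reaches from about 0.425 to 0.875 m from the base axis. Payload 4.7 kg.
Tool frame: the origin (TCP) lies midway between the tips of the shut fingers; the grasp point (between the pads) lies 19 mm behind it (arm.hold_point_z is the distance from the TCP to the grasp point, in m); z points along the fingers, y is the line along which they close (so a half turn about z gives the same grasp; the last joint's range is limited). The gripper opens to 85 mm and grips with 20 to 120 N. Pads are 22 mm wide; open, the fingers measure 114 mm over their backs; the gripper's body (76 mm by 85 mm) begins 54 mm behind the grasp point. The pads swing forward as they close: fully open they stand 13 mm farther back than shut.
Start: joints at [0.014, 0.321, -0.07, 1.45, 0.023, 1.371, -0.057], TCP at [0.65, -0, 0.198] pointing down, gripper open.
Joint ranges: [-2.86, 2.86], [-0.3, 2.09], [-1.38, 1.24], [0.06, 2.45], [-1.56, 4.7], [0.09, 2.05], [-2.69, 2.69]. Speed limits (rad/s): [2.57, 2.57, 3.14, 3.14, 3.14, 3.14, 3.14].

### API

Orientations are given as a unit quaternion [x, y, z, w].
In Python, from bench import arm, eyes gives the robot as it stands. The module is installed in compiled form; this text tells all that it offers.
- The arm moves only by the tool send_rows, never from a script. Its arguments are lists of equal length, an entry for each row: "translation": the shift along the tool's x, y, z in cm, a list of three; "spin": the turn about the tool's z in degrees. A call has 1 to 8 rows; each row shifts and turns the commanded pose from where the row before left it, along the tool's axes as they then stand; what a row does not reach is not made up. A row lasts 1/10 s, in which the tool goes at most 50 mm and 8.59 degrees, less where a joint would pass 70% of its speed; a pose out of reach is approached as far as the arm can. A call is refused whole if a number of a shift passes 5 or a number of a turn 8.59, either way. A call with a gripper value outside its range is refused whole. "gripper" is the finger opening in cm, from 0 to 8.54, set as the call begins (left out, the last holds). The fingers move at their own pace and stop on an object; "newtons" is the grip in N (left out, the last holds). Time passes only in rows, so rows that do not move let the fingers close. It gives the time, the measured TCP pose, the force, the opening and the grip force at its end, in the units of the state.
- arm.get_obs(): the state, without advancing time (a new reading comes with each control period).
- eyes.snapshot(name): name is "scene" or "side" or "wrist"; returns the picture (400x640x3 uint8, blue, green, red); there is no depth.
- eyes.get_calibration(name): a dict with "K" (3x3 intrinsics, pixels), "world_from_camera" (4x4, takes a point from camera to world coordinates); the wrist camera has in their place "mount" (4x4, takes a point from camera to tool coordinates, whose origin is the TCP and whose axes are the flange's). Camera axes: x right, y up, looking along -z (the intrinsics and any distortion apply to the point x, -y, -z); pixel columns grow to the right and rows downward; lengths in m; the calibration is good to about 2 mm. The wrist camera is an equidistant fisheye: a pixel r from the principal point sees the ray r / f radians off the axis. A picture is of the moment at which its call begins: read the wrist's pose just before it. get_calibration takes no time and is no camera call.
- arm.close_job(): hands the job in; it is judged then, once.
The state is a dict: "time_s": time; "joint_positions": joint angles; "joint_vel": joint speeds; "effort": joint torques, N m; "ee_pos": TCP position; "eef_rot": TCP orientation; "wrist_force": force on the tool from outside, world axes, zero at the start; "moment": the same for the moment, N m; "grip_width": finger opening in m; "grasp_force": force on a finger pad.
Only numpy, scipy, OpenCV 4.12 (cv2) and the standard library are available. Lean on these libraries where they do the work, as an engineer would, in place of code of your own. Each camera call takes 0.05 s, during which the arm holds its last target. There are 200 camera calls.

### The job

Load the aluminium carrier plate into the wiper fixture: with shut fingertips press hard down on its black pad until the sprung lift plate under it is fully down, and keep it pressed while you push it along the channel, under the crossbar and the leaf spring, until it is fully home against the end stop. Then take the hand off upwards, so that the brass lift plate springs up behind the carrier and locks it in. Do not grip or lift the carrier, and leave the other things on the bench where they are.

Things in the scene. Friction and masses are not known exactly. Their poses are not given: they have to be found in the camera images.
- fixture: Low fixture fixed to the bench, blue base 212x94 mm. Origin: underside centre, at bench height; x = sliding direction along its channel, open end to end stop; y across; z up. Channel floor 16 mm above the bench; aluminium side rails 63 mm apart inside, 80 mm outside, tops 31 mm above the bench. Guide faces polished and oiled (friction about 0.2).
- crossbar (a point): Middle of the lower front edge of the dark crossbar over the channel (fixture x +38 mm), 33 mm above the bench, 17 mm over the channel floor. The bar is 10 mm thick along x, its top 47 mm (screw heads 50 mm) above the bench.
- home_mark (a point): Where the carrier's origin lies when fully home (fixture x +37 mm, on the channel floor, 16 mm above the bench): its nose then touches the end stop (face at fixture x +97 mm) and its rib stands 3 mm short of the crossbar.
- carrier: Loose aluminium plate, 120x60x14 mm, about 0.26 kg, in the channel on the raised lift plate. Origin: underside centre; x towards its nose (copper strip), which points at the crossbar. At the start its underside is 26 mm above the bench, 10 mm over the floor: too high to pass the crossbar.
- pad (a point): Middle of the flat black ribbed pad (44x50 mm) on the tail half of the carrier's top face (x -34, z +14 mm in the carrier's frame). Ahead of it an orange rib across the plate, 8 mm thick, 8 mm higher than the top face, to push against; its rear face is 24 mm ahead of this point.
- lift_plate (a joint): Brass sprung plate under the carrier (70x50 mm, fixture x -102 to -32 mm), m: 0 = up, 10 mm above the floor; 0.010 = fully down, flush with the floor. Pushes up with about 5 N when up, 7.5 N when down. Jumps up behind the carrier's tail, locking it in, once the carrier is home and the finger is off.
- leaf_spring (a joint): Steel leaf spring sloping down behind the crossbar, tip at fixture x +86 mm, 9 mm over the floor at rest. Hinge angle, rad: 0 = at rest, about 0.15 when riding on the carrier's top; presses down with about 3 N.
- by_bearing: Bystander: ball bearing, 37 mm across, 12 mm high; origin at its underside centre. Leave alone.
- by_bush: Bystander: grey bush, 22 mm across, 17 mm high; origin at its underside centre. Leave alone.
- by_nut: Bystander: steel hex nut, 28 mm; origin at its underside centre. Leave alone.
- by_rotor: Bystander: small motor rotor lying, 85 mm long; origin at its underside centre. Leave alone.
- by_carton: Bystander: brown carton 55x76x40; origin at its underside centre. Leave alone.
- by_gauge: Bystander: steel block 18x45x22; origin at its underside centre. Leave alone.
- by_oil: Bystander: small white dropper bottle with red tip, 124 mm tall; origin at its underside centre. Leave alone.
- by_spool: Bystander: solder spool, 61 mm across, 50 mm tall; origin at its underside centre. Leave alone.

How it is judged:
On the way, in this order (a step that is already met when the one before it is completed fails the run):
1. the carrier is pressed down by the fingers with the lift plate at least 7 mm down, before it goes under the crossbar (value of joint lift_plate above 0.007 m and contact force between the fingers and carrier above 4 N and x of carrier in the frame of fixture below -0.018 m), for 0.1 s.
2. still pressed by the fingers, its nose is under the leaf spring and lifts it (value of joint leaf_spring above 0.08 rad and value of joint lift_plate above 0.004 m and contact force between the fingers and carrier above 4 N), for 0.05 s.
At the end, for the whole second after the job is handed in: The carrier lies flat on the channel floor (within 3 mm), its nose within 4 mm of the end stop, with the leaf spring riding on it and the lift plate up again (within 2 mm) behind it, at rest; no bystander moved by 30 mm or more (x of carrier in the frame of fixture above 0.033 m and z of carrier in the frame of fixture between 0.013 and 0.019 m and angle between the x axis of carrier and the x axis of fixture, either way round below 0.08 rad and value of joint lift_plate below 0.002 m and value of joint leaf_spring above 0.08 rad and linear speed of carrier below 0.01 m/s and distance of each of by_bearing, by_bush, by_nut, by_rotor, by_carton, by_gauge, by_oil, by_spool from where it was at the start of the episode below 0.03 m); the robot touches nothing.
It fails at once if the carrier is lifted 12 mm or more above its starting height (z of carrier in the frame of fixture above 0.038 m).
It fails at once if the carrier is tipped by more than about 17 degrees (angle between carrier's own z axis and vertical above 0.3 rad).
It fails at once if a bystander is moved by more than 30 mm (distance of any of by_bearing, by_bush, by_nut, by_rotor, by_carton, by_gauge, by_oil, by_spool from where it was at the start of the episode above 0.03 m).
It also fails if it takes over 38 s, if anything falls off the work surface, if the arm or the gripper's body presses on something with over 40 N, if the wrist force passes 120 N, or if a joint passes its speed limit or range.

## Working session

There is one attempt and no reset: what is moved stays moved. The work goes in short steps, Python scripts to look and compute and a tool call to move; the robot and the scene stay as the last step left them, time stands still between calls to the robot, and variables do not carry over. Pictures are saved under pics/ and viewed, at most 10 in all, crops included, and the job is handed in when it is done.

Besides the shell and the picture viewer there is one more tool, called as a command line: name --pt "numbers of a row" for each row, then --argument value for the rest. send_rows: Moves the arm, as the interface text tells. Its arguments: {"type":"object","properties":{"translation":{"type":"array"},"spin":{"type":"array"},"gripper":{"type":"number"},"newtons":{"type":"number"}},"required":["translation","spin"]}

```bash
mkdir -p pics; python3 - <<'E'
from bench import arm, eyes
import cv2,numpy as np
np.set_printoptions(precision=4,suppress=True)
o=arm.get_obs();print({k:o[k] for k in('time_s','ee_pos','eef_rot','wrist_force','grip_width')})
for n in('scene','side','wrist'):
    cv2.imwrite(f'pics/{n}0.png',eyes.snapshot(n))
    print(n,eyes.get_calibration(n))
E
```

```text
{'time_s': 0.0, 'ee_pos': array([ 0.6494, -0.    ,  0.197 ]), 'eef_rot': array([ 0.7071,  0.7071, -0.0007, -0.0006]), 'wrist_force': array([ 0.652 , -0.5928,  0.0534]), 'grip_width': 0.08558851509039138}
scene {'K': array([[416.1685,   0.    , 319.8879],
       [  0.    , 416.1685, 198.1923],
       [  0.    ,   0.    ,   1.    ]]), 'world_from_camera': array([[-0.629 ,  0.375 , -0.681 , -0.0251],
       [-0.7774, -0.2966,  0.5547,  0.32  ],
       [ 0.006 ,  0.8783,  0.4781,  0.4676],
       [ 0.    ,  0.    ,  0.    ,  1.    ]])}
side {'K': array([[374.1735,   0.    , 321.215 ],
       [  0.    , 374.1735, 198.8358],
       [  0.    ,   0.    ,   1.    ]]), 'world_from_camera': array([[ 0.6804,  0.586 , -0.4401,  0.1934],
       [-0.7328,  0.5531, -0.3964, -0.4823],
       [ 0.0111,  0.5921,  0.8058,  0.7398],
       [ 0.    ,  0.    ,  0.    ,  1.    ]])}
wrist {'K': array([[309.7069,   0.    , 318.0646],
       [  0.    , 309.7069, 202.2485],
       [  0.    ,   0.    ,   1.    ]]), 'mount': array([[ 0.0002,  0.9462,  0.3236,  0.0836],
       [ 1.    , -0.0001, -0.0002,  0.0004],
       [-0.0001,  0.3236, -0.9462, -0.1763],
       [ 0.    ,  0.    ,  0.    ,  1.    ]])}
```

View pics/scene0.png

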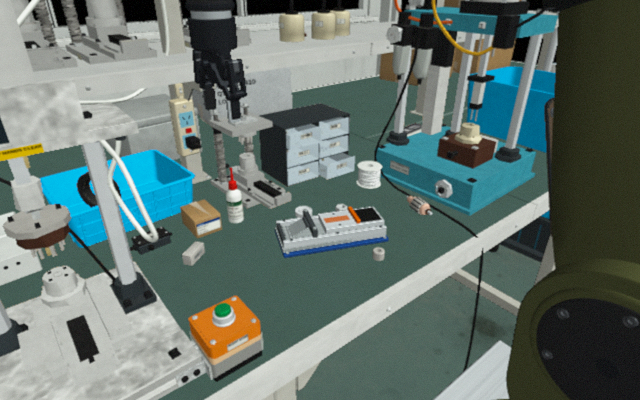

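View pics/wrist0.png

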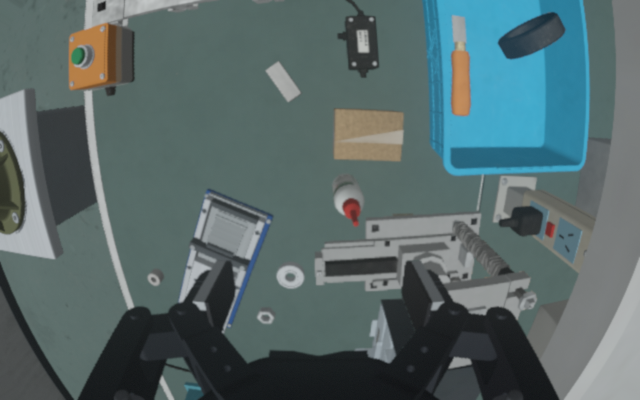

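The scene picture shows the fixture at about (330,230), with the pad and orange rib to the right, towards -y. The wrist picture shows the end-stop half at (235,220), and the finger hides the tail. Next I'll view enlarged crops.

```bash
python3 - <<'E'
import cv2
a=cv2.imread('pics/scene0.png')[190:270,260:400];b=cv2.imread('pics/side0.png')
cv2.imwrite('pics/sc1.png',cv2.resize(a,None,fx=5.7,fy=5.7,interpolation=cv2.INTER_CUBIC))
cv2.imwrite('pics/si1.png',b)
E
```

```text
(no output)
```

View pics/sc1.png

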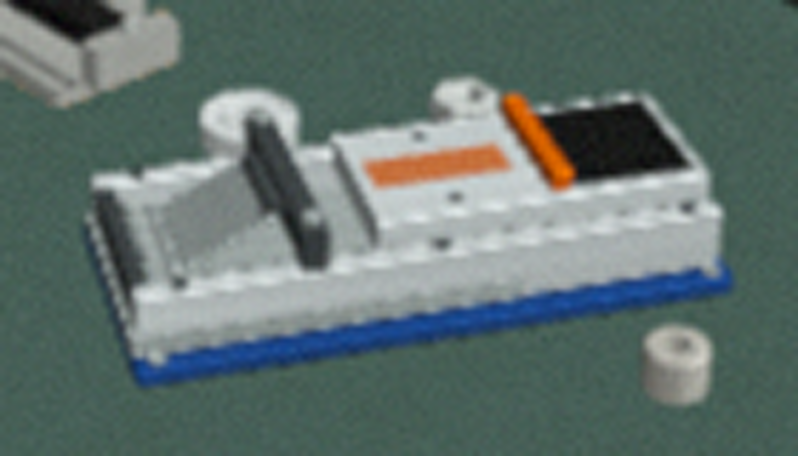

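View pics/si1.png

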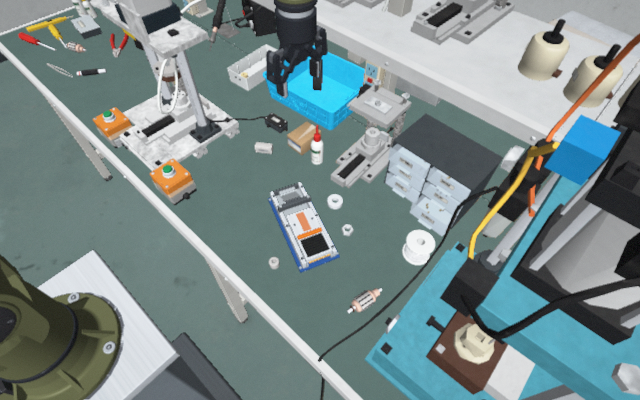

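The scene crop shows blue base corners at crop (140,384) and (731,290), and the pad centred near (612,140) with the orange rib to its left. In the side view the pad is near (314,245).

```bash
cat >h.py <<'E'
from bench import arm, eyes
import cv2,numpy as np
from scipy.spatial.transform import Rotation as R
np.set_printoptions(precision=4,suppress=True)
def ray(n,px,o=None):
    c=eyes.get_calibration(n);K=c['K'];x=(px[0]-K[0,2])/K[0,0];y=(px[1]-K[1,2])/K[1,1]
    if n=='wrist':
        r=np.hypot(x,y);d=np.array([x/r*np.sin(r),-y/r*np.sin(r),-np.cos(r)])
        T=np.eye(4);T[:3,:3]=R.from_quat(o['eef_rot']).as_matrix();T[:3,3]=o['ee_pos'];M=T@c['mount']
    else: d=np.array([x,-y,-1]);M=c['world_from_camera']
    return M[:3,3],M[:3,:3]@d
def at(n,px,z,o=None):
    p,d=ray(n,px,o);return p+d*(z-p[2])/d[2]
E
python3 - <<'E'
from h import *
s=lambda x,y,z:at('scene',(260+(x+.5)/5.7-.5,190+(y+.5)/5.7-.5),z)
a=s(140,386,0);b=s(732,291,0);u=(a-b)
print('base',a,b,np.linalg.norm(u),np.degrees(np.arctan2(u[1],u[0])))
u/=np.linalg.norm(u);v=np.array([-u[1],u[0],0]) # left of u
print('fixture origin',(a+b)/2,'+-v*47',(a+b)/2-47e-3*v,(a+b)/2+47e-3*v)
P=[s(*q,.040) for q in((640,98),(690,165))];print('pad tail corners',P,np.linalg.norm(P[0]-P[1]))
r=[s(*q,.048) for q in((512,98),(565,175))];print('rib',r,np.linalg.norm(r[0]-r[1]))
print('side pad',at('side',(314,245),.04))
b=cv2.imread('pics/side0.png')[170:280,250:350]
cv2.imwrite('pics/si2.png',cv2.resize(b,None,fx=5.4,fy=5.4,interpolation=cv2.INTER_CUBIC))
E
```

```text
base [ 0.5033 -0.0255  0.    ] [ 0.4203 -0.2178  0.    ] 0.2093832760085635 66.660680553601
fixture origin [ 0.4618 -0.1217  0.    ] +-v*47 [ 0.505  -0.1403  0.    ] [ 0.4187 -0.1031  0.    ]
pad tail corners [array([ 0.4882, -0.2373,  0.04  ]), array([ 0.4442, -0.2174,  0.04  ])] 0.048238457186530505
rib [array([ 0.507, -0.191,  0.048]), array([ 0.4572, -0.1695,  0.048 ])] 0.0542273510722656
side pad [ 0.4757 -0.2098  0.04  ]
```

View pics/si2.png

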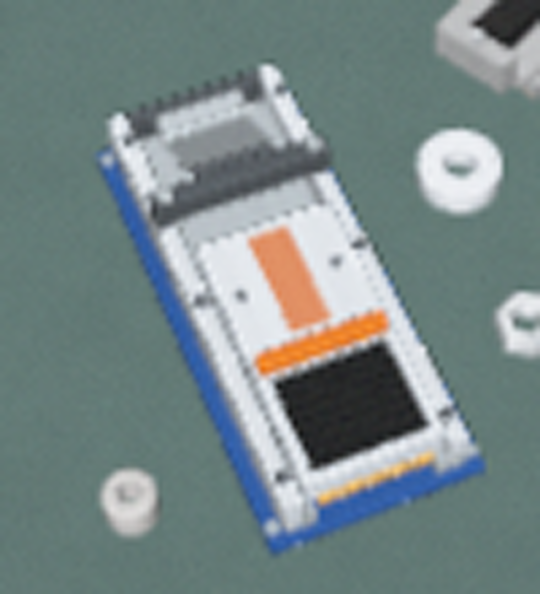

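The side crop shows pad corners at (275,380), (388,345), (428,428) and (314,468). The base corners are at (270,553), (485,465) and (98,158).

```bash
python3 - <<'E'
from h import *
s=lambda x,y,z:at('side',(250+(x+.5)/5.4-.5,170+(y+.5)/5.4-.5),z)
a,b,c=s(98,158,0.00),s(270,553,0),s(485,465,0)
print('base',a,b,c,np.linalg.norm(a-b),np.linalg.norm(c-b),'ang',np.degrees(np.arctan2(*(a-b)[1::-1])),'ctr',(a+c)/2)
P=[s(*q,.04) for q in((275,380),(388,345),(428,428),(314,468))]
print('pad',np.mean(P,0)); m=(P[0]+P[1]-P[2]-P[3])/2;print(np.linalg.norm(m),np.degrees(np.arctan2(m[1],m[0])))
r=[s(*q,.048) for q in((258,362),(387,318))];print('rib',np.mean(r,0));m=r[1]-r[0];print(np.linalg.norm(m),90+np.degrees(np.arctan2(m[1],m[0])))
S=lambda x,y,z:at('scene',(260+(x+.5)/5.7-.5,190+(y+.5)/5.7-.5),z)
P=[S(*q,.04) for q in((545,115),(640,98),(690,165),(578,182))];print('scene pad',np.mean(P,0))
u=np.array([np.cos(np.radians(66.7)),np.sin(np.radians(66.7)),0])
for f in((.505,-.1403,0),(a+c)/2): print('pad from fixture',f-u*.102, 'home tcp',f+u*.003)
E
```

```text
base [ 0.5075 -0.0232  0.    ] [ 0.423  -0.2171  0.    ] [ 0.5108 -0.2537  0.    ] 0.21157706684553532 0.09513658817487862 ang 66.44616723301252 ctr [ 0.5092 -0.1384  0.    ]
pad [ 0.4776 -0.21    0.04  ]
0.0414839338425241 65.54341769274804
rib [ 0.4879 -0.1847  0.048 ]
0.05504996520026081 65.01651577309015
scene pad [ 0.4733 -0.2089  0.04  ]
pad from fixture [ 0.4647 -0.234   0.    ] home tcp [ 0.5062 -0.1375  0.    ]
pad from fixture [ 0.4688 -0.2321  0.    ] home tcp [ 0.5103 -0.1357  0.    ]
```

send_rows --pt "0 0 0" --pt "0 0 0" --pt "0 0 0" --pt "-5 -1.5 0" --pt "-5 -1.5 0" --pt "-5 -1.5 0" --pt "-5 -1.5 0" --pt "-5 -1.5 0" --spin '[7.8, 7.8, 7.9, 0, 0, 0, 0, 0]' --gripper 0 --newtons 40

```text
time_s: 0.95
ee_pos: [0.487, -0.1923, 0.198]
eef_rot: [0.836, 0.548, 0.0, -0.0]
wrist_force: [0.3, -1.0, 0.2]
grip_width: -0.0002
grasp_force: 0.0
```

send_rows --pt "0 0 2.5" --pt "0 0 2.5" --pt "0 0 2" --pt "0 0 0" --pt "0 0 0" --spin '[0, 0, 0, 0, 0]'

```text
time_s: 1.45
ee_pos: [0.4886, -0.1909, 0.1283]
eef_rot: [0.836, 0.548, -0.0, -0.0]
wrist_force: [-0.6, -0.1, -0.0]
grip_width: 0.0001
grasp_force: 0.0
```

```bash
python3 - <<'E'
from h import *
o=arm.get_obs();print({k:o[k] for k in('time_s','ee_pos','eef_rot','wrist_force','grip_width')})
m=R.from_quat(o['eef_rot']).as_matrix();print(m, m.T@(np.array([.479,-.2012,.04])-o['ee_pos']))
w=eyes.snapshot('wrist');cv2.imwrite('pics/w1.png',w);s=eyes.snapshot('side');cv2.imwrite('pics/s1.png',s)
E
```

```text
{'time_s': 1.45, 'ee_pos': array([ 0.4886, -0.1909,  0.1283]), 'eef_rot': array([ 0.8363,  0.5483, -0.0002, -0.0001]), 'wrist_force': array([-0.6487, -0.1082, -0.0231]), 'grip_width': 7.23804005460839e-05}
[[ 0.3986  0.9171 -0.0004]
 [ 0.9171 -0.3986  0.0001]
 [-0.0001 -0.0004 -1.    ]] [-0.0132 -0.0047  0.0883]
```

View pics/w1.png

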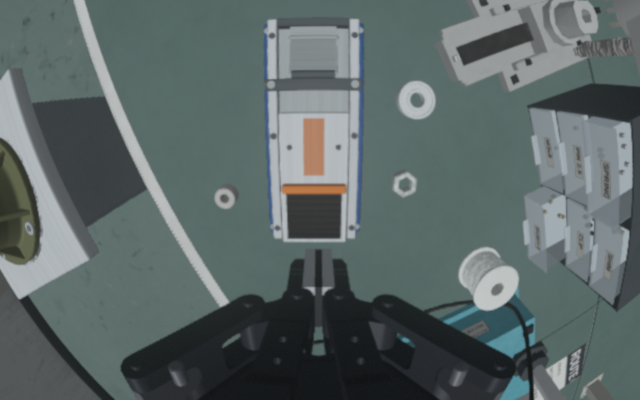

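The wrist picture shows the fixture square to the tool axes. The rib is at (314,188), the pad spans rows 195–237 and columns 287–342, and the fingertips are at (318,255).

```bash
python3 - <<'E'
from h import *
o=arm.get_obs();m=R.from_quat(o['eef_rot']).as_matrix()
f=lambda q,z:m.T@(at('wrist',q,z,o)-o['ee_pos'])*1e3
for n,q,z in(('rib rear top',(314,193.5),.048),('rib front',(314,184),.048),('pad tail edge',(314,238),.04),('padL',(287,220),.04),('padR',(342,220),.04),
 ('baseTL',(264,60),.01),('baseL tail',(271,238),.01),('baseTR',(363,60),.01),('bar front',(314,90),.047),('railL t',(266,35),.031),('railR t',(361,35),.031),('railL b',(272,238),.031),('railR b',(356,238),.031)): print(n,f(q,z))
E
```

```text
rib rear top [ 3.6984 -3.1747 81.4618]
rib front [12.287  -3.143  81.4633]
pad tail edge [-42.9202  -3.4759  89.4537]
padL [-24.4967 -28.4772  89.4031]
padR [-24.5161  22.5863  89.5125]
baseTL [123.7135 -50.3615 119.3803]
baseL tail [-57.4942 -49.6605 119.3525]
baseTR [123.3387  42.4241 119.579 ]
bar front [92.2987 -2.9733 82.4766]
railL t [143.8431 -45.0129  98.395 ]
railR t [143.4556  37.6739  98.572 ]
railL b [-47.4535 -45.1138  98.3638]
railR b [-47.4459  37.7867  98.5413]
```

send_rows --pt "-1.0 -0.33 2" --pt "0 0 2.5" --pt "0 0 2" --pt "0 0 1" --pt "0 0 0" --pt "0 0 0" --spin '[0, 0, 0, 0, 0, 0]'

```text
time_s: 2.15
ee_pos: [0.4826, -0.1991, 0.0543]
eef_rot: [0.836, 0.548, 0.001, 0.001]
wrist_force: [0.8, 0.6, 0.2]
grip_width: 0.0003
grasp_force: 0.0
```

send_rows --pt "0 0 0.4" --pt "0 0 0.4" --pt "0 0 0.4" --pt "0 0 0.2" --pt "0 0 0" --pt "0 0 0" --spin '[0, 0, 0, 0, 0, 0]'

```text
time_s: 2.75
ee_pos: [0.4817, -0.1989, 0.0391]
eef_rot: [0.836, 0.548, -0.0, 0.0]
wrist_force: [1.5, -0.2, -1.0]
grip_width: 0.0
grasp_force: 0.0
```

send_rows --pt "0 0 0.2" --pt "0 0 0.2" --pt "0 0 0.2" --pt "0 0 0.2" --pt "0 0 0" --pt "0 0 0" --spin '[0, 0, 0, 0, 0, 0]'

```text
time_s: 3.35
ee_pos: [0.4816, -0.1988, 0.0311]
eef_rot: [0.836, 0.548, -0.0, 0.0]
wrist_force: [0.3, -0.2, -0.4]
grip_width: -0.0003
grasp_force: 0.0
```

send_rows --pt "0 0 0.2" --pt "0 0 0.2" --pt "0 0 0" --pt "0 0 0" --spin '[0, 0, 0, 0]'

```text
time_s: 3.75
ee_pos: [0.4816, -0.1988, 0.027]
eef_rot: [0.836, 0.548, -0.0, -0.0]
wrist_force: [0.6, 0.6, 0.4]
grip_width: -0.0002
grasp_force: 0.0
```

```bash
python3 - <<'E'
from h import *
o=arm.get_obs();print(o['ee_pos'],o['wrist_force'],o['joint_positions'],o['effort'])
w=eyes.snapshot('wrist')[150:300,220:420];s=eyes.snapshot('side')[150:290,230:370]
w=cv2.resize(w,(400,300));s=cv2.resize(s,(400,400),interpolation=cv2.INTER_CUBIC);w=cv2.copyMakeBorder(w,0,100,0,0,0)
cv2.imwrite('pics/m2.png',np.hstack([w,s]))
E
```

```text
[ 0.4816 -0.1988  0.027 ] [0.6324 0.5953 0.4136] [ 0.2315  0.2037  0.1196  1.964  -0.0291  0.9756 -0.0452] [ -0.001  -37.6061   0.9175 -26.4935   0.0104   0.0045   0.0002]
```

View pics/m2.png

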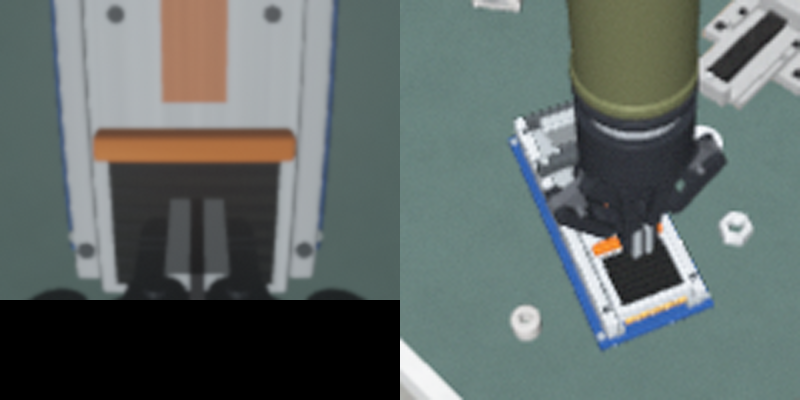

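The wrist half shows the fingertips over the pad, centred between the rails and behind the rib. The side half agrees, but no force is felt yet. I'll check the height from the apparent sizes.

```bash
python3 - <<'E'
from h import *
o=arm.get_obs();m=R.from_quat(o['eef_rot']).as_matrix()
for z in(.02,.03,.035,.04,.045,.05):
  f=lambda q:m.T@(at('wrist',q,z,o)-o['ee_pos'])*1e3
  q=[f((220+a/2,150+b/2)) for a,b in((94,150),(295,150),(108,162),(281,162),(197,200),(195,162))]
  print(z,'riblen',q[1][0:2]-q[0][0:2],'padw',q[3][1]-q[2][1],'tip',q[4],'rear',q[5])
E
```

```text
0.02 riblen [ 0.005  65.2376] padw 56.467036768119456 tip [-12.5942   0.6274   7.1852] rear [ 1.332  -0.0314  7.1849]
0.03 riblen [ 0.0048 61.6813] padw 53.38878425489544 tip [-7.3427  0.6064 -2.8149] rear [ 5.8243 -0.0165 -2.8151]
0.035 riblen [ 0.0046 59.9031] padw 51.849657998283504 tip [-4.717   0.5959 -7.8149] rear [ 8.0705 -0.0091 -7.8151]
0.04 riblen [ 0.0045 58.1249] padw 50.31053174167155 tip [ -2.0912   0.5853 -12.8149] rear [ 10.3167  -0.0016 -12.8151]
0.045 riblen [ 0.0044 56.3467] padw 48.7714054850596 tip [  0.5346   0.5748 -17.815 ] rear [ 12.5628   0.0058 -17.8152]
0.05 riblen [ 0.0042 54.5685] padw 47.23227922844755 tip [  3.1603   0.5643 -22.815 ] rear [ 14.809    0.0132 -22.8152]
```

```bash
python3 - <<'E'
from h import *
o=arm.get_obs();m=R.from_quat(o['eef_rot']).as_matrix()
for a,b in((640,257),(642,250),(650,248)):
  q=(230+(a-400)*.35,150+b*.35)
  for z in(.027,.04,.05,.06): print((a,b),z,m.T@(at('side',q,z)-o['ee_pos'])*1e3)
E
```

```text
(640, 257) 0.027 [5.8886 6.5932 0.186 ]
(640, 257) 0.04 [ -1.0555   3.7146 -12.8144]
(640, 257) 0.05 [ -6.3972   1.5003 -22.8147]
(640, 257) 0.06 [-11.7388  -0.714  -32.8151]
(642, 250) 0.027 [10.9722 10.4174  0.1866]
(642, 250) 0.04 [  3.9353   7.4691 -12.8138]
(642, 250) 0.05 [ -1.4777   5.2012 -22.8142]
(642, 250) 0.06 [ -6.8907   2.9332 -32.8145]
(650, 248) 0.027 [10.1759 16.7713  0.1876]
(650, 248) 0.04 [  3.1536  13.7071 -12.8128]
(650, 248) 0.05 [ -2.2482  11.35   -22.8131]
(650, 248) 0.06 [ -7.65     8.9929 -32.8135]
```

The sizes say the pad is still at 40 mm, and the two tip rays meet well above the reported TCP. The real tips therefore sit higher than the TCP, so I'll go down slowly by force.

send_rows --pt "0 0 0.2" --pt "0 0 0.2" --pt "0 0 0.2" --pt "0 0 0" --pt "0 0 0" --spin '[0, 0, 0, 0, 0]'

```text
time_s: 4.35
ee_pos: [0.4816, -0.1988, 0.021]
eef_rot: [0.836, 0.548, -0.0, -0.0]
wrist_force: [-0.6, 0.2, -0.4]
grip_width: -0.0006
grasp_force: 0.0
```

send_rows --pt "0 0 0.2" --pt "0 0 0.2" --pt "0 0 0.2" --pt "0 0 0" --pt "0 0 0" --spin '[0, 0, 0, 0, 0]'

```text
time_s: 4.85
ee_pos: [0.4816, -0.1988, 0.015]
eef_rot: [0.836, 0.548, -0.0, -0.0]
wrist_force: [-0.2, -0.6, -0.0]
grip_width: -0.0003
grasp_force: 0.0
```

send_rows --pt "0 0 0.2" --pt "0 0 0.2" --pt "0 0 0" --pt "0 0 0" --spin '[0, 0, 0, 0]'

```text
time_s: 5.25
ee_pos: [0.4816, -0.1988, 0.011]
eef_rot: [0.836, 0.548, -0.0, -0.0]
wrist_force: [0.1, -0.0, 1.0]
grip_width: 0.0
grasp_force: 0.0
```

send_rows --pt "0 0 0.2" --pt "0 0 0.2" --pt "0 0 0" --pt "0 0 0" --spin '[0, 0, 0, 0]'

```text
time_s: 5.65
ee_pos: [0.4816, -0.1988, 0.0071]
eef_rot: [0.836, 0.548, -0.0, -0.0]
wrist_force: [0.2, -0.3, -0.1]
grip_width: 0.0001
grasp_force: 0.0
```

```bash
python3 - <<'E'
from h import *
o=arm.get_obs();print(o['ee_pos'],o['wrist_force'])
w=eyes.snapshot('wrist')[170:320,220:420];s=eyes.snapshot('side')[190:280,270:360]
w=cv2.resize(w,(400,300));s=cv2.resize(s,(400,400),interpolation=cv2.INTER_CUBIC);w=cv2.copyMakeBorder(w,0,100,0,0,0)
cv2.imwrite('pics/m3.png',cv2.convertScaleAbs(np.hstack([w,s]),alpha=1.6,beta=20))
E
```

```text
[ 0.4816 -0.1988  0.0071] [ 0.19   -0.3314 -0.0788]
```

View pics/m3.png

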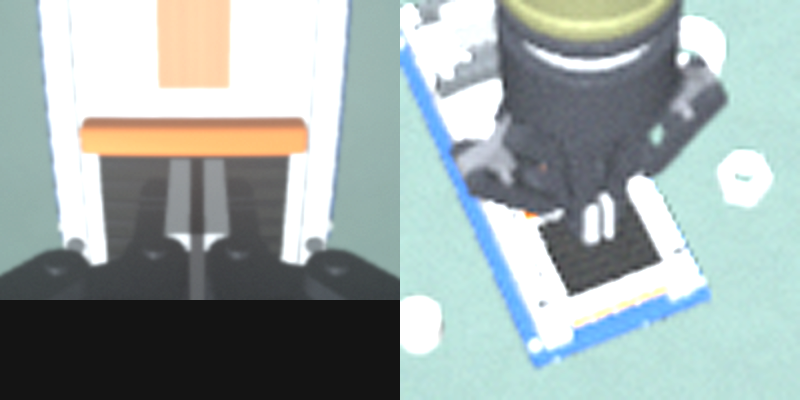

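The wrist half shows the tips just behind the rib (row 249) and centred on the pad. The side half agrees. They are nearly on the pad, so I'll continue down.

send_rows --pt "0 0 0.2" --pt "0 0 0.1" --pt "0 0 0" --pt "0 0 0" --spin '[0, 0, 0, 0]'

```text
time_s: 6.15
ee_pos: [0.4818, -0.1989, 0.0043]
eef_rot: [0.836, 0.548, 0.0, 0.0]
wrist_force: [-0.6, 0.3, 2.7]
grip_width: -0.0
grasp_force: 1.6
```

send_rows --pt "0 0 0.2" --pt "0 0 0.1" --pt "0 0 0" --pt "0 0 0" --spin '[0, 0, 0, 0]'

```text
time_s: 6.55
ee_pos: [0.4818, -0.1989, 0.0012]
eef_rot: [0.836, 0.548, 0.0, 0.0]
wrist_force: [-0.7, -0.6, 4.7]
grip_width: 0.0001
grasp_force: 1.9
```

send_rows --pt "0 0 0.2" --pt "0 0 0.1" --pt "0 0 0" --pt "0 0 0" --spin '[0, 0, 0, 0]'

```text
time_s: 6.95
ee_pos: [0.4819, -0.1989, -0.0017]
eef_rot: [0.836, 0.548, 0.0, 0.0]
wrist_force: [-0.1, -0.3, 4.1]
grip_width: -0.0001
grasp_force: 2.3
```

Contact came at a TCP height of about 5 mm, with the spring's own force. I'll keep pressing to the floor.

send_rows --pt "0 0 0.2" --pt "0 0 0.1" --pt "0 0 0" --pt "0 0 0" --spin '[0, 0, 0, 0]'

```text
time_s: 7.35
ee_pos: [0.4819, -0.199, -0.0032]
eef_rot: [0.836, 0.548, 0.0, 0.0]
wrist_force: [-5.0, 1.9, 17.1]
grip_width: 0.0003
grasp_force: 8.1
```

send_rows --pt "0 0 0.1" --pt "0 0 0.1" --pt "0 0 0" --pt "0 0 0" --spin '[0, 0, 0, 0]'

```text
time_s: 7.75
ee_pos: [0.4824, -0.1991, -0.0032]
eef_rot: [0.836, 0.548, 0.0, 0.0]
wrist_force: [-8.7, 2.9, 29.7]
grip_width: -0.0
grasp_force: 14.7
```

It is hard on the floor at 30 N. Now I'll push along the channel with a small lateral relief.

send_rows --pt "0.1 -0.1 0" --pt "0.2 0 0" --pt "0.3 0 0" --pt "0.4 0 0" --pt "0.5 0 0" --pt "0.5 0 0" --pt "0 0 0" --spin '[0, 0, 0, 0, 0, 0, 0]'

```text
time_s: 8.45
ee_pos: [0.4899, -0.1844, -0.0032]
eef_rot: [0.837, 0.548, -0.0, 0.003]
wrist_force: [-7.1, -4.4, 24.2]
grip_width: -0.0
grasp_force: 12.3
```

send_rows --pt "0.5 0 0" --pt "0.5 0 0" --pt "0.5 0 0" --pt "0.5 0 0" --pt "0.5 0 0" --pt "0.5 0 0" --pt "0 0 0" --spin '[0, 0, 0, 0, 0, 0, 0]'

```text
time_s: 9.15
ee_pos: [0.5018, -0.1567, -0.0032]
eef_rot: [0.837, 0.548, -0.0, 0.003]
wrist_force: [-7.0, -4.8, 25.2]
grip_width: -0.0001
grasp_force: 12.7
```

```bash
python3 - <<'E'
from h import *
o=arm.get_obs();print(o['ee_pos'],o['wrist_force'])
w=eyes.snapshot('wrist')[100:300,220:420];s=eyes.snapshot('side')[170:280,260:370]
w=cv2.resize(w,(400,400));s=cv2.resize(s,(400,400),interpolation=cv2.INTER_CUBIC)
cv2.imwrite('pics/m4.png',cv2.convertScaleAbs(np.hstack([w,s]),alpha=1.3,beta=10))
E
```

```text
[ 0.5018 -0.1567 -0.0032] [-6.9883 -4.799  25.2117]
```

View pics/m4.png

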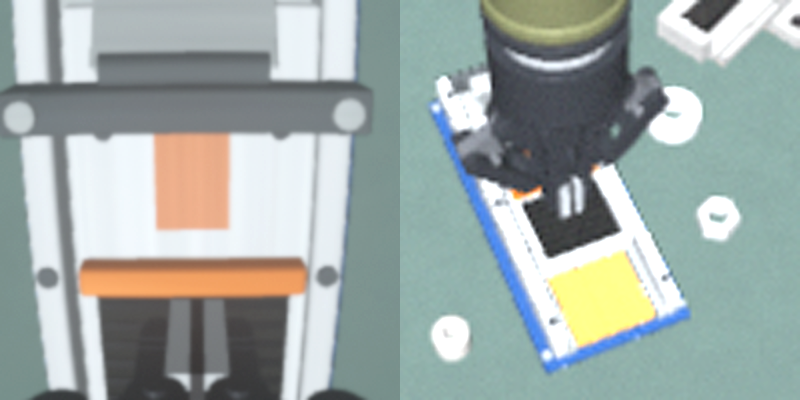

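The nose has passed under the crossbar at row 110 of the wrist half. The carrier lies flat and the brass plate is down behind it. About 30 mm remain.

send_rows --pt "0.5 0 0" --pt "0.5 0 0" --pt "0.5 0 0" --pt "0.5 0 0" --pt "0.4 0 0" --pt "0.2 0 0" --pt "0 0 0" --spin '[0, 0, 0, 0, 0, 0, 0]'

```text
time_s: 9.95
ee_pos: [0.5112, -0.1347, -0.0032]
eef_rot: [0.837, 0.547, -0.001, 0.003]
wrist_force: [-10.6, -8.5, 25.7]
grip_width: 0.0001
grasp_force: 13.5
```

send_rows --pt "0.2 0 0" --pt "0.1 0 0" --pt "0.1 0 0" --pt "0.1 0 0" --pt "0 0 0" --spin '[0, 0, 0, 0, 0]'

```text
time_s: 10.45
ee_pos: [0.5131, -0.1303, -0.0032]
eef_rot: [0.837, 0.547, -0.001, 0.003]
wrist_force: [-9.4, -9.9, 27.5]
grip_width: -0.0001
grasp_force: 13.6
```

send_rows --pt "0.2 0 0" --pt "0.1 0 0" --pt "0.1 0 0" --pt "0 0 0" --pt "0 0 0" --spin '[0, 0, 0, 0, 0]'

```text
time_s: 10.95
ee_pos: [0.5142, -0.1278, -0.0032]
eef_rot: [0.837, 0.547, -0.002, 0.003]
wrist_force: [-10.8, -11.1, 27.3]
grip_width: 0.0005
grasp_force: 13.9
```

send_rows --pt "0.2 0 0" --pt "0.1 0 0" --pt "0.1 0 0" --pt "0 0 0" --pt "0 0 0" --spin '[0, 0, 0, 0, 0]'

```text
time_s: 11.45
ee_pos: [0.5156, -0.1258, -0.0032]
eef_rot: [0.838, 0.546, -0.003, 0.004]
wrist_force: [-9.5, -13.7, 27.9]
grip_width: -0.0001
grasp_force: 17.3
```

send_rows --pt "0.2 0 0" --pt "0.1 0 0" --pt "0.1 0 0" --pt "0 0 0" --pt "0 0 0" --spin '[0, 0, 0, 0, 0]'

```text
time_s: 11.95
ee_pos: [0.5155, -0.1259, -0.0032]
eef_rot: [0.838, 0.545, -0.005, 0.005]
wrist_force: [-15.1, -20.5, 29.5]
grip_width: 0.0
grasp_force: 19.0
```

send_rows --pt "0.2 0 0" --pt "0.1 0 0" --pt "0.1 0 0" --pt "0 0 0" --pt "0 0 0" --spin '[0, 0, 0, 0, 0]'

```text
time_s: 12.45
ee_pos: [0.5154, -0.1259, -0.0032]
eef_rot: [0.839, 0.545, -0.007, 0.006]
wrist_force: [-18.2, -26.0, 32.0]
grip_width: 0.0001
grasp_force: 21.1
```

```bash
python3 - <<'E'
from h import *
o=arm.get_obs();print(o['ee_pos'],o['wrist_force'])
w=eyes.snapshot('wrist');np.save('w5.npy',w)
hsv=cv2.cvtColor(w,cv2.COLOR_BGR2HSV)
mk=cv2.inRange(hsv,(5,120,90),(22,255,255))[150:300,250:390]
r,c=np.nonzero(mk);print('orange rows',r.min()+150,r.max()+150,'cols',c.min()+250,c.max()+250)
print(w[195:262:2,300].tolist())
E
```

```text
[ 0.5154 -0.1259 -0.0032] [-18.1712 -26.0416  32.0397]
orange rows 241 253 cols 259 370
[[152, 150, 143], [151, 149, 142], [151, 150, 143], [151, 150, 142], [123, 121, 115], [69, 67, 64], [71, 68, 65], [79, 77, 73], [88, 86, 80], [92, 90, 84], [96, 93, 87], [92, 89, 84], [70, 68, 65], [61, 59, 57], [73, 70, 67], [86, 83, 79], [92, 89, 84], [91, 88, 84], [92, 89, 84], [93, 90, 85], [93, 90, 84], [92, 90, 85], [92, 89, 85], [79, 95, 125], [65, 116, 178], [65, 119, 183], [67, 120, 185], [69, 124, 188], [70, 124, 188], [55, 91, 144], [48, 50, 53], [50, 50, 50], [43, 43, 44], [41, 40, 41]]
```

It has reached a hard stop at about 30 N with no further motion, and the rib is right at the crossbar. I'll ease the forward push partly, then lift straight up.

send_rows --pt "-0.3 0 0" --pt "-0.2 0 0" --pt "0 0 -0.3" --pt "0 0 -0.3" --pt "0 0 -1" --pt "0 0 -3" --pt "0 0 -4" --pt "0 0 0" --spin '[0, 0, 0, 0, 0, 0, 0, 0]'

```text
time_s: 13.3
ee_pos: [0.5209, -0.1148, 0.0837]
eef_rot: [0.836, 0.548, 0.003, 0.003]
wrist_force: [0.3, -0.3, 0.8]
grip_width: 0.0001
grasp_force: 0.0
```

send_rows --pt "-2 0 -4" --pt "-2 0 0" --pt "-2 0 0" --pt "0 0 0" --pt "0 0 0" --spin '[0, 0, 0, 0, 0]'

```text
time_s: 13.8
ee_pos: [0.493, -0.1686, 0.1182]
eef_rot: [0.836, 0.548, -0.0, -0.001]
wrist_force: [0.4, 0.7, -0.6]
grip_width: 0.0001
grasp_force: 0.0
```

```bash
python3 - <<'E'
from h import *
o=arm.get_obs();print(o['time_s'],o['ee_pos'],o['wrist_force'])
w=eyes.snapshot('wrist')[20:270,210:420];s=eyes.snapshot('side')[170:280,250:360]
w=cv2.resize(w,(336,400));s=cv2.resize(s,(400,400),interpolation=cv2.INTER_CUBIC)
cv2.imwrite('pics/m6.png',np.hstack([w,s]))
E
```

```text
13.8 [ 0.493  -0.1686  0.1182] [ 0.392   0.7288 -0.592 ]
```

View pics/m6.png

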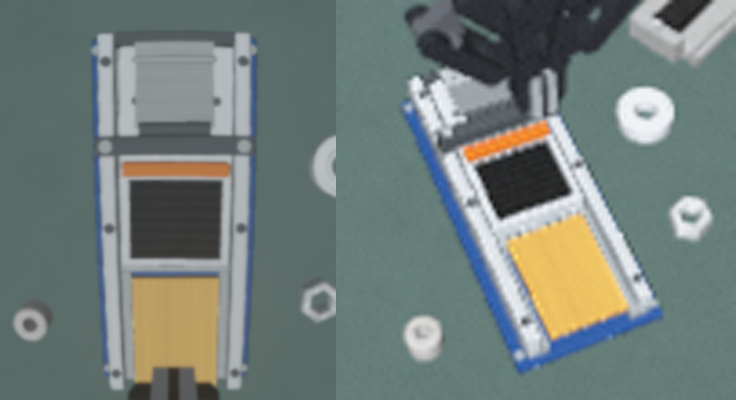

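The wrist and side views show the rib just short of the crossbar, the nose under the leaf, and the brass plate up behind the tail with a gap. One numeric check, then I'll hand in.

```bash
python3 - <<'E'
from h import *
o=arm.get_obs();m=R.from_quat(o['eef_rot']).as_matrix()
f=lambda r,z:(m.T@(at('wrist',(318,20+r/1.6),z,o)-o['ee_pos']))[0]*1e3
rib,bar,tail=f(163,.038),f(155,.047),f(270,.030)
print('rib-bar gap',bar-rib)
for z in(.016,.026):print('plate edge behind tail',tail-f(278,z))
if -1<bar-rib<6.5: print(arm.close_job())
E
```

```text
rib-bar gap 4.643183491596417
plate edge behind tail 9.022874781766987
plate edge behind tail 5.9086233191553506
the job is handed in; nothing more can be done
None
```

The carrier plate is home against the end stop with the brass lift plate up behind it. I lifted the hand off and handed the job in at about 14 s of the 38 s limit; the judge's result was not shown. The rib sits about 4.6 mm short of the crossbar by camera (3 mm nominal, inside the 4 mm nose tolerance), and no bystander was touched as far as the images show.

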